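Seat a vial stopper with a guarded lever press

TASK

One of the press's two stations holds a tall vial whose stopper still stands proud. Reach down through the guard window of that station with the fingertips and press its lever all the way down, so that the stopper is fully driven in, then let the lever come back up and draw clear. Do not touch the guard, do not work the other lever, and leave the things round the press alone.

Things in the scene. Friction and masses are not known exactly. Their poses are not given: they have to be found in the camera images.
- press: Fixed two-station stopper press: grey base plate 280 mm wide, 12 mm thick, from 140 mm in front of its origin to 96 mm behind; column at the back, two levers side by side. Origin on the table midway between its two vial nests (round collars at x = 0, y = +55 mm left, -55 mm right); x points from the robot side to the back, y left, z up. Yaw within about 20 degrees.
- guard: Fixed aluminium guard over the front ends of the levers: flat plate 108 x 256 mm, 4 mm thick, upper face 212 mm above the table, screw heads 3 mm high at its corners, short skirts at front and sides, four posts. Two windows, one over each paddle, 62 mm (x) by 84 mm (y), 26 mm bar between. Origin on the table within 5 mm of the press's in x and y, axes parallel. Must not be touched.
- window_left (a point): Centre of the left guard window, at the plate's upper face; axes as the guard's. The opening is 62 mm along x and 84 mm along y. In the guard's frame it lies at x = -75 mm, y = +55 mm.
- window_right (a point): Centre of the right guard window, at the plate's upper face; axes as the guard's. The opening is 62 mm along x and 84 mm along y. In the guard's frame it lies at x = -75 mm, y = -55 mm.
- paddle_left (a point): Centre of the top face of the left lever's black plastic paddle, 36 mm (x) by 44 mm (y), about 12 mm below the guard's upper face at rest. The lever's pivot lies 135 mm behind it (press +x); fully pressed the paddle has gone down 20 mm (from 200 to 180 mm above the table).
- paddle_right (a point): Centre of the top face of the right lever's black plastic paddle, 36 mm (x) by 44 mm (y), about 12 mm below the guard's upper face at rest. The lever's pivot lies 135 mm behind it (press +x); fully pressed the paddle has gone down 20 mm (from 200 to 180 mm above the table).
- lever_left (a joint): Angle of the left lever: 0 up (rest), 0.15 rad fully down on its stop. A spring brings it back up. Pushing at the paddle takes about 2 N at first and about 7 N at the bottom when there is a stopper to drive in.
- lever_right (a joint): Angle of the right lever: 0 up (rest), 0.15 rad fully down on its stop. A spring brings it back up. Pushing at the paddle takes about 2 N at first and about 7 N at the bottom when there is a stopper to drive in.
- vial: Glass vial with brown medium in its lower half, 26 mm wide and 130 mm high, upright and clamped in one of the two nests (left or right by chance), just behind the guard, with a white stopper 32 mm wide on top. Origin at the centre of its underside. The other nest holds only a short grey blank plug, 34 mm high.
- stopper (a joint): How far the white stopper has been driven into the vial: 0 to 1.5 mm at the start (it stands about 8 mm proud), 8 mm when it sits on the rim. It is driven in as its station's lever goes down, is fully in when the lever reaches its stop, and stays where it is pushed.
- jar_0: Bystander, loose on the table: small round screw jar with a white lid, 47 mm wide, 56 mm high. Origin at the centre of its underside. Leave it alone.
- dropper_bottle: Bystander, loose on the table: small amber dropper bottle with a red bulb, 33 mm wide, 99 mm high. Origin at the centre of its underside. Leave it alone.
- petri_dish: Bystander, loose on the table: flat clear glass dish, 68 mm wide, 18 mm high. Origin at the centre of its underside. Leave it alone.
- tally_counter: Bystander, loose on the table: round grey hand tally counter lying on its back, 52 x 71 x 28 mm. Origin at the centre of its underside. Leave it alone.
- eraser: Bystander, loose on the table: small block eraser, 18 x 40 x 13 mm. Origin at the centre of its underside. Leave it alone.
- sticky_notes: Bystander, loose on the table: block of sticky notes, 51 x 51 x 20 mm. Origin at the centre of its underside. Leave it alone.

How it is judged:
By the outcome, as a careful person would: the job done as asked, in the order asked, and still so for the second after the job is handed in, with the robot touching nothing.
It also fails if it takes over 40 s, if anything falls off the work surface, if the arm or the gripper's body presses on something with over 40 N, if the wrist force passes 120 N, or if a joint passes its speed limit or range.

ROBOT

A 7-joint arm with a two-finger parallel gripper is mounted at the origin on a cart in front of the work surface, level with it; the furniture and walls round the work are solid. World frame = base frame: x ahead of the robot, y to its left, z up, the work surface at z = 0. Lengths are in m, angles in degrees, forces in N, time in s.
With the tool pointing down it reaches from about 0.425 to 0.825 m from the base axis. Payload 3.6 kg.
Tool frame: the origin (TCP) lies on the centre line of the jaws, within the pads' length; the fingertips stand 22 mm ahead of it and the grasp point (between the pads) lies 3 mm ahead of it; z points along the fingers, y is the direction in which the jaws open and shut (so a half turn about z gives the same grasp; the last joint's range is limited). The gripper opens to 93 mm and grips with 3 to 60 N. Pads are 15 mm wide; open, the fingers measure 128 mm over their backs; the gripper's body (75 mm by 188 mm) begins 65 mm behind the grasp point.
Start: joints at [-67.294, 35.231, -0.722, 81.555, 0.464, 63.22, -2.315], TCP at [0.267, 0.593, 0.216] pointing down, gripper open.
Joint ranges: [-178.69, 178.69], [-17.37, 117.87], [-77.05, 75.6], [15.02, 138.74], [-78.02, 258.01], [0.78, 113.62], [-162.83, 162.83]. Speed limits (degrees/s): [159.86, 159.86, 180, 180, 180, 180, 180].

INTERFACE

Orientations are given as [roll, pitch, yaw] about the fixed x, y, z axes, in that order (R = Rz(yaw) Ry(pitch) Rx(roll)).
In Python, from station import robot gives the robot as it stands.
- The arm moves only by the tool servo_tool, never from a script. Its argument "series" is a list of rows, each an object of numbers: "dx", "dy", "dz": the shift along the tool's x, y, z in m; "wx", "wy", "wz": the turn, a rotation vector about the tool's x, y, z in degrees; "jaw": the opening in per cent of the stroke, from 0 (shut) to 100 (fully open). In form: [{"dx": .., "dy": .., "dz": .., "wx": .., "wy": .., "wz": .., "jaw": ..}, ...]. A call has 1 to 12 rows; each row is the pose to reach, as a shift and turn from the pose commanded when the call began, along the tool's axes at that moment; what a row does not reach only later rows make up. A row lasts 1/12 s, in which the tool goes at most 41.7 mm and 7.16 degrees, less where a joint would pass 70% of its speed; a pose out of reach is approached as far as the arm can. A call with a gripper value outside its range is refused whole. The fingers move at their own pace and stop on an object; the grip force is fixed at half the most. Time passes only in rows, so rows that repeat a pose let the fingers close. It gives the time, the measured TCP pose, the force and the opening at its end, in the units of the state.
- robot.observe(): the state, without advancing time (a new reading comes with each control period).
- robot.camera(name): name is "scene" or "side" or "wrist"; returns a dict with "image" (384x512x3 uint8, red, green, blue), "range_z" (384x512 float32, m along the optical axis (not along the pixel's ray), 0 where there is no reading), "vertical_fov" (degrees; the focal length in pixels is half the picture's height over the tangent of half this angle, whatever the lens; pixels are square), "cx", "cy" (the principal point, pixels), "rvec" (rotation vector, rad) and "tvec" (3), from world to camera coordinates, as OpenCV has them. Camera axes: x right, y down, z forward; pixel columns grow to the right and rows downward; lengths in m; the calibration is good to about 2 mm. A picture is of the moment at which its call begins.
- robot.job_done(): hands the job in, once; it reports no verdict.
Trained networks look in a picture, given as the dict that the camera call returned (one of the last four; its "shot" number tells which), for a name from the list of things; names that differ only in an ending like _2 or _b are one class to them, and where a whole thing is asked for, a point or a joint stands for the part that bears it (a point fixed in the world has none). Each returns a list of dicts, best first, with "confidence" (0 to 1); they miss things now and then, are a little off and sometimes report something else, mostly with a low value. They report only what shows in the picture. A call takes as long as a camera call.
- robot.regions_of(thing, picture): "mask" (384x512 bool, what is visible of it).
- robot.tip_of(thing, picture): "location" ([x, y, z] in m, in the coordinates of the camera as it stood for that picture, good to about 4 mm: a listed point, or the origin of a listed thing).
The state is a dict: "t": time; "joint_positions": joint angles; "qvel": joint speeds; "joint_torque": joint torques, N m; "tool_pos": TCP position; "orientation": TCP orientation; "wrist_force": force on the tool from outside, world axes, zero at the start; "ft_torque": the same for the moment, N m; "grip_width": finger opening in m.
Only numpy, scipy, OpenCV 4.12 (cv2) and the standard library are available. Lean on these libraries where they do the work, as an engineer would, in place of code of your own. Each camera call takes 0.05 s, during which the arm holds its last target. There are 200 camera calls.

## Working session

There is one attempt and no reset: what is moved stays moved. The work goes in short steps, Python scripts to look and compute and a tool call to move; the robot and the scene stay as the last step left them, time stands still between calls to the robot, and variables do not carry over. Pictures are saved under pics/ and viewed, about 8 in all and at most 12, crops included, and the job is handed in when it is done.

Besides the shell and the picture viewer there is one more tool, called after ">>>" as a command line: name --argument value ..., lists and objects as JSON in quotes. servo_tool: Moves the arm, as the interface text tells. Its arguments: {"type":"object","properties":{"series":{"type":"array"}},"required":["series"]}

```bash
mkdir -p pics
cat > h.py <<'E'
import numpy as np, cv2
from station import robot
def w(p,loc):
    R=cv2.Rodrigues(np.array(p["rvec"],float))[0]; return R.T@(np.array(loc,float)-np.array(p["tvec"],float).ravel())
def cloud(p):
    z=p["range_z"]; h,ww=z.shape; f=h/2/np.tan(np.radians(p["vertical_fov"])/2)
    v,u=np.mgrid[:h,:ww]; c=np.stack([(u-p["cx"])/f*z,(v-p["cy"])/f*z,z],-1)
    R=cv2.Rodrigues(np.array(p["rvec"],float))[0]; return (c-np.array(p["tvec"],float).ravel())@R
def save(p,n): cv2.imwrite("pics/"+n,p["image"][:,:,::-1])
E
python3 - <<'E'
from h import *
np.set_printoptions(precision=4,suppress=True)
print(robot.observe())
for c in ["scene","side"]:
    p=robot.camera(c); save(p,c+"1.png"); print(c,w(p,[0,0,0]))
    for n in ["press","guard","vial","window_left","window_right","paddle_left","paddle_right","jar_0","dropper_bottle"]:
        print(n,[(round(d["confidence"],2),w(p,d["location"])) for d in robot.tip_of(n,p)[:2]])
a=cv2.imread("pics/scene1.png");b=cv2.imread("pics/side1.png")
cv2.imwrite("pics/both.png",cv2.resize(np.hstack([a,b]),(800,300)))
E
```

```text
{'t': 0.0, 'joint_positions': array([-67.2932,  35.291 ,  -0.7226,  81.6405,   0.4661,  63.2216,
        -2.3154]), 'qvel': array([-0.0402, -0.0705, -0.0864, -0.0008, -0.031 ,  0.1425, -0.0421]), 'joint_torque': array([  0.0003, -45.8933,   0.2091, -16.5744,  -0.061 ,   0.0204,
         0.0002]), 'tool_pos': array([0.2664, 0.592 , 0.2146]), 'orientation': array([-179.8499,    0.0041,  155.7787]), 'wrist_force': array([ 0.2477, -0.2399,  0.1207]), 'ft_torque': array([0.0364, 0.003 , 0.0186]), 'grip_width': 0.09327180510616001}
scene [-0.3331  0.0103  0.7111]
press [(0.26, array([0.4781, 0.0665, 0.2168]))]
guard [(0.52, array([ 0.4631, -0.0415,  0.2123]))]
vial []
window_left [(0.57, array([0.4759, 0.0655, 0.2145]))]
window_right [(0.82, array([ 0.464 , -0.0431,  0.2142]))]
paddle_left [(0.58, array([0.474 , 0.0603, 0.1997]))]
paddle_right [(0.52, array([ 0.4647, -0.0527,  0.1976]))]
jar_0 [(0.6, array([ 0.7905, -0.1387,  0.0026]))]
dropper_bottle []
side [0.286  0.677  0.7105]
press [(0.98, array([0.5502, 0.0023, 0.0015])), (0.63, array([0.5332, 0.1776, 0.0039]))]
guard [(0.91, array([0.5456, 0.0017, 0.0005]))]
vial []
window_left [(0.71, array([0.5504, 0.0028, 0.0018])), (0.67, array([0.4818, 0.0625, 0.2102]))]
window_right [(0.87, array([ 0.4701, -0.0435,  0.2162]))]
paddle_left [(0.85, array([0.476 , 0.0572, 0.1984]))]
paddle_right [(0.57, array([ 0.4718, -0.0513,  0.195 ]))]
jar_0 [(0.52, array([0.4775, 0.0581, 0.198 ]))]
dropper_bottle [(0.66, array([0.6132, 0.1679, 0.0004]))]
```

View pics/both.png

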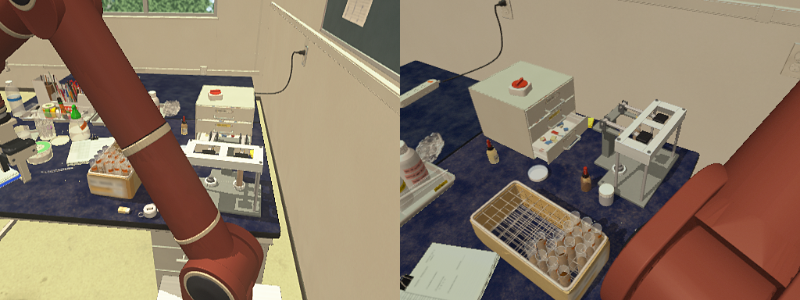

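View pics/side1.png

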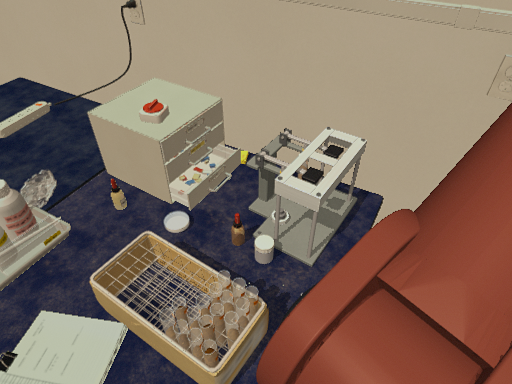

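The side view shows the press at about (300,190), with the guard plate at (320,165). The near (left) nest at (280,215) looks short. I'll zoom in and fit the guard plate from depth.

Run:
```python
from h import *
np.set_printoptions(precision=4,suppress=True)
for c in ["scene","side"]:
    p=robot.camera(c)
    box=(slice(160,290),slice(225,355)) if c=="scene" else (slice(110,270),slice(225,385))
    im=cv2.resize(p["image"][box][:,:,::-1],(560,560),interpolation=cv2.INTER_CUBIC); cv2.imwrite(f"pics/z_{c}.png",im)
    X=cloud(p); ok=(p["range_z"]>0)&(abs(X[...,2]-.212)<.006)&(X[...,0]>.35)&(X[...,0]<.6)&(abs(X[...,1])<.2)
    P=X[ok]; r=cv2.minAreaRect((P[:,:2]*1000).astype(np.float32)); print(c,len(P),np.median(P[:,2]),r)
    # windows: points at 0.19..0.204
    q=X[(abs(X[...,2]-.198)<.006)&(X[...,0]>.4)&(X[...,0]<.52)&(abs(X[...,1])<.12)]
    for s in (q[q[:,1]>.01],q[q[:,1]<.01]): print(len(s),s.mean(0) if len(s) else 0)
    for n in ["vial","stopper","press"]:
        for d in robot.regions_of(n,p)[:2]:
            m=d["mask"]; print(n,d["confidence"],m.sum(),np.argwhere(m).mean(0),np.median(X[m&(p["range_z"]>0)],0))
a=cv2.imread("pics/z_scene.png");b=cv2.imread("pics/z_side.png")
cv2.imwrite("pics/z.png",cv2.resize(np.hstack([a,b]),(800,400)))
```

```text
scene 1614 0.21171305263982948 ((507.8150329589844, 5.805023193359375), (255.0261688232422, 189.9691925048828), 85.10029602050781)
289 [0.4461 0.0615 0.1987]
333 [ 0.4352 -0.0522  0.1987]
vial 0.48 158 [227.538  306.3418] [ 0.5305 -0.056   0.0614]
press 0.84 3622 [234.4434 295.41  ] [ 0.5083 -0.0237  0.0125]
side 2233 0.21186556415743923 ((510.48883056640625, 6.6163482666015625), (259.4873962402344, 188.76336669921875), 85.18212890625)
348 [0.4682 0.0642 0.1984]
282 [ 0.457  -0.0462  0.1987]
vial 0.7 438 [221.4247 176.5091] [0.7795 0.1992 0.0179]
vial 0.44 71 [167.6197 303.6338] [ 0.5349 -0.0464  0.1243]
press 0.74 5994 [201.7171 296.2244] [0.5098 0.032  0.0129]
```

View pics/z.png

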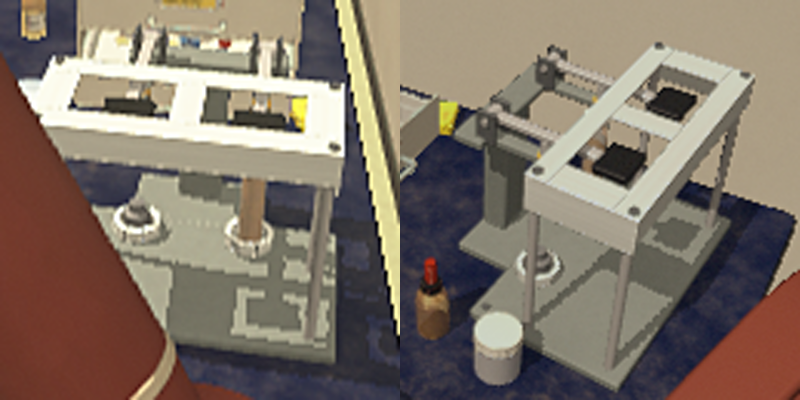

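The vial with brown medium stands in the right nest (scene crop (250,215), behind the guard). The left nest holds the short plug, so it's the right lever. Next I'll fit the guard and check heights along the path.

```bash
cat > fit.py <<'E'
from h import *
from scipy.optimize import minimize
def inplate(u):  # guard frame
    x,y=u[:,0]+.075,u[:,1]
    win=(abs(x)<.031)&(abs(abs(y)-.055)<.042)
    return (abs(x)<.054)&(abs(y)<.128)&~win
def fit(P, x0=(.546,.002,-5.)):
    def tr(q,P):
        a=np.radians(q[2]); d=P[:,:2]-q[:2]; return np.c_[d[:,0]*np.cos(a)+d[:,1]*np.sin(a),-d[:,0]*np.sin(a)+d[:,1]*np.cos(a)]
    def soft(q):
        u=tr(q,P); x,y=u[:,0]+.075,u[:,1]
        o=np.maximum(abs(x)-.054,abs(y)-.128)
        i=np.minimum(.031-abs(x),.042-abs(abs(y)-.055))
        v=np.maximum(np.maximum(o,i),0); return np.minimum(v,.008).sum()
    b=min((minimize(soft,np.array(x0)+d,method="Nelder-Mead",options=dict(initial_simplex=np.array(x0)+d+np.array([[0,0,0],[.01,0,0],[0,.01,0],[0,0,4]]),maxiter=2000)) for d in ([0,0,0],[.008,-.005,2],[-.008,.005,-2])),key=lambda r:r.fun)
    q=b.x; a=np.radians(q[2]); R=np.array([[np.cos(a),-np.sin(a)],[np.sin(a),np.cos(a)]])
    return q,b.fun/len(P),q[:2]+R@[-.075,-.055]
E
python3 - <<'E'
from fit import *
np.set_printoptions(precision=4,suppress=True)
A=[]
for c in ["scene","side"]:
    p=robot.camera(c); X=cloud(p); Z=p["range_z"]>0
    ok=Z&(abs(X[...,2]-.212)<.003)&(X[...,0]>.39)&(X[...,0]<.545)&(abs(X[...,1])<.16); A.append(X[ok]); print(c,fit(X[ok]))
    k=Z&(X[...,0]>.42)&(X[...,0]<.72)&(abs(X[...,1])<.17); print("max z",np.sort(X[k][:,2])[-5:])
    k=Z&(X[...,2]>.23)&(X[...,0]>.3)&(X[...,0]<1)&(abs(X[...,1])<.7); print("high pts",np.percentile(X[k],[0,5,50,95],axis=0) if k.any() else 0)
print(fit(np.vstack(A)))
E
```

```text
scene (array([ 0.5439,  0.0021, -5.2058]), np.float64(4.5197864222576506e-05), array([ 0.4643, -0.0459]))
max z [0.2153 0.2155 0.2155 0.2157 0.2158]
high pts [[ 0.3001 -0.4425  0.23  ]
 [ 0.3687 -0.4408  0.2466]
 [ 0.5968 -0.4269  0.4339]
 [ 0.9337 -0.4151  0.6181]]
side (array([ 0.5458,  0.0037, -5.041 ]), np.float64(1.668536047004873e-05), array([ 0.4663, -0.0445]))
max z [0.216  0.2161 0.2163 0.2169 0.2174]
high pts [[ 0.3    -0.4484  0.23  ]
 [ 0.3026 -0.4421  0.2422]
 [ 0.4853 -0.4377  0.3602]
 [ 0.9263  0.6139  0.5733]]
(array([ 0.5448,  0.0031, -5.2364]), np.float64(4.333679439176561e-05), array([ 0.4651, -0.0448]))
```

>>> servo_tool --series '[{"dz": -0.04, "jaw": 0}, {"dz": -0.08, "jaw": 0}, {"dz": -0.12, "jaw": 0}, {"dx": -0.034, "dy": -0.029, "dz": -0.12, "jaw": 0}, {"dx": -0.063, "dy": -0.053, "dz": -0.12, "wz": -3, "jaw": 0}, {"dx": -0.092, "dy": -0.078, "dz": -0.12, "wz": -6, "jaw": 0}, {"dx": -0.121, "dy": -0.103, "dz": -0.12, "wz": -9, "jaw": 0}, {"dx": -0.15, "dy": -0.128, "dz": -0.12, "wz": -12, "jaw": 0}, {"dx": -0.18, "dy": -0.153, "dz": -0.12, "wz": -15, "jaw": 0}, {"dx": -0.21, "dy": -0.18, "dz": -0.12, "wz": -19, "jaw": 0}, {"dx": -0.241, "dy": -0.206, "dz": -0.12, "wz": -19, "jaw": 0}, {"dx": -0.272, "dy": -0.232, "dz": -0.12, "wz": -19, "jaw": 0}]'

```text
$.series[0]: bad value
```

>>> servo_tool --series '[{"dx": 0, "dy": 0, "dz": -0.04, "wx": 0, "wy": 0, "wz": 0, "jaw": 0}, {"dx": 0, "dy": 0, "dz": -0.08, "wx": 0, "wy": 0, "wz": 0, "jaw": 0}, {"dx": 0, "dy": 0, "dz": -0.12, "wx": 0, "wy": 0, "wz": 0, "jaw": 0}, {"dx": -0.03, "dy": -0.026, "dz": -0.12, "wx": 0, "wy": 0, "wz": 0, "jaw": 0}, {"dx": -0.06, "dy": -0.051, "dz": -0.12, "wx": 0, "wy": 0, "wz": -3, "jaw": 0}, {"dx": -0.09, "dy": -0.077, "dz": -0.12, "wx": 0, "wy": 0, "wz": -6, "jaw": 0}, {"dx": -0.12, "dy": -0.102, "dz": -0.12, "wx": 0, "wy": 0, "wz": -9, "jaw": 0}, {"dx": -0.15, "dy": -0.128, "dz": -0.12, "wx": 0, "wy": 0, "wz": -12, "jaw": 0}, {"dx": -0.18, "dy": -0.153, "dz": -0.12, "wx": 0, "wy": 0, "wz": -15, "jaw": 0}, {"dx": -0.21, "dy": -0.18, "dz": -0.12, "wx": 0, "wy": 0, "wz": -19, "jaw": 0}, {"dx": -0.241, "dy": -0.206, "dz": -0.12, "wx": 0, "wy": 0, "wz": -19, "jaw": 0}, {"dx": -0.272, "dy": -0.232, "dz": -0.12, "wx": 0, "wy": 0, "wz": -19, "jaw": 0}]'

```text
t: 2.5
tool_pos: [0.42, 0.2677, 0.3361]
orientation: [180.0, 0.0, 174.8]
wrist_force: [0.3, 0.2, 0.6]
grip_width: 0.0176
```

>>> servo_tool --series '[{"dx": -0.009, "dy": -0.038, "dz": 0, "wx": 0, "wy": 0, "wz": 0, "jaw": 0}, {"dx": -0.018, "dy": -0.077, "dz": 0, "wx": 0, "wy": 0, "wz": 0, "jaw": 0}, {"dx": -0.027, "dy": -0.115, "dz": 0, "wx": 0, "wy": 0, "wz": 0, "jaw": 0}, {"dx": -0.036, "dy": -0.154, "dz": 0, "wx": 0, "wy": 0, "wz": 0, "jaw": 0}, {"dx": -0.045, "dy": -0.192, "dz": 0, "wx": 0, "wy": 0, "wz": 0, "jaw": 0}, {"dx": -0.054, "dy": -0.231, "dz": 0, "wx": 0, "wy": 0, "wz": 0, "jaw": 0}, {"dx": -0.063, "dy": -0.269, "dz": 0, "wx": 0, "wy": 0, "wz": 0, "jaw": 0}, {"dx": -0.073, "dy": -0.308, "dz": 0, "wx": 0, "wy": 0, "wz": 0, "jaw": 0}, {"dx": -0.073, "dy": -0.308, "dz": 0, "wx": 0, "wy": 0, "wz": 0, "jaw": 0}, {"dx": -0.073, "dy": -0.308, "dz": 0, "wx": 0, "wy": 0, "wz": 0, "jaw": 0}]'

```text
t: 3.33
tool_pos: [0.4641, -0.0464, 0.3359]
orientation: [-180.0, 0.0, 174.4]
wrist_force: [-0.4, 0.8, 0.2]
grip_width: 0.0009
```

Run:
```python
from fit import *
np.set_printoptions(precision=4,suppress=True)
o=robot.observe(); print(o["t"],o["tool_pos"],o["orientation"],o["grip_width"],o["joint_positions"])
ims=[]
for c in ["wrist","scene"]:
    p=robot.camera(c); X=cloud(p); Z=p["range_z"]>0; ims.append(p["image"][:,:,::-1])
    ok=Z&(abs(X[...,2]-.212)<.003)&(X[...,0]>.39)&(X[...,0]<.545)&(abs(X[...,1])<.16); print(c,ok.sum(),fit(X[ok]) if ok.sum()>200 else '')
    q=X[Z&(abs(X[...,2]-.199)<.005)&(X[...,0]>.42)&(X[...,0]<.52)&(X[...,1]<.0)&(X[...,1]>-.1)]
    if len(q)>20: print("paddle",len(q),cv2.minAreaRect((q[:,:2]*1000).astype(np.float32)))
    for n in ["window_right","paddle_right"]: print(n,[(round(d["confidence"],2),w(p,d["location"])) for d in robot.tip_of(n,p)[:2]])
cv2.imwrite("pics/b2.png",cv2.resize(np.hstack(ims),(800,300)))
```

```text
3.3333 [ 0.4641 -0.0464  0.3359] [-179.9753    0.0198  174.4134] 0.0008515281527368107 [-6.1214 12.5606 11.5797 99.0791 -2.6605 68.6095 90.5719]
wrist 12607 (array([ 0.5459,  0.0014, -5.0975]), np.float64(4.49899123884898e-06), array([ 0.4663, -0.0467]))
paddle 1220 ((474.56744384765625, -51.62651062011719), (43.63684844970703, 53.290164947509766), 83.69194030761719)
window_right []
paddle_right [(0.96, array([ 0.4639, -0.0475,  0.1988]))]
scene 488 (array([ 0.5431,  0.0014, -5.3831]), np.float64(2.6418936024619996e-05), array([ 0.4632, -0.0463]))
window_right []
paddle_right [(0.52, array([0.6128, 0.1666, 0.0042]))]
```

View pics/b2.png

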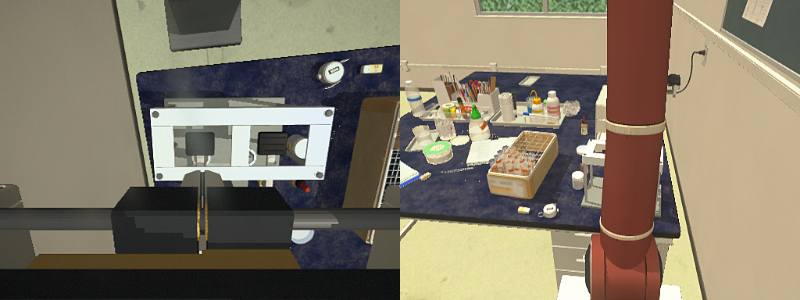

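The wrist view shows the right window at (200,145) with the fingers lined up on it. Fit and TCP agree within 2 mm, so I'm descending to just above the paddle.

>>> servo_tool --series '[{"dx": -0.002, "dy": 0, "dz": 0.02, "wx": 0, "wy": 0, "wz": -0.4, "jaw": 0}, {"dx": -0.002, "dy": 0, "dz": 0.045, "wx": 0, "wy": 0, "wz": -0.4, "jaw": 0}, {"dx": -0.002, "dy": 0, "dz": 0.07, "wx": 0, "wy": 0, "wz": -0.4, "jaw": 0}, {"dx": -0.002, "dy": 0, "dz": 0.09, "wx": 0, "wy": 0, "wz": -0.4, "jaw": 0}, {"dx": -0.002, "dy": 0, "dz": 0.105, "wx": 0, "wy": 0, "wz": -0.4, "jaw": 0}, {"dx": -0.002, "dy": 0, "dz": 0.105, "wx": 0, "wy": 0, "wz": -0.4, "jaw": 0}, {"dx": -0.002, "dy": 0, "dz": 0.105, "wx": 0, "wy": 0, "wz": -0.4, "jaw": 0}]'

```text
t: 4.22
tool_pos: [0.466, -0.0431, 0.2306]
orientation: [180.0, -0.1, 175.3]
wrist_force: [0.3, -0.8, -0.7]
grip_width: 0.0005
```

Run:
```python
from fit import *
p=robot.camera("wrist"); i=p["image"][:,:,::-1]; q=robot.camera("side")
a=cv2.resize(i,(533,400)); b=cv2.resize(q["image"][110:210,265:330,::-1],(260,400),interpolation=cv2.INTER_CUBIC)
cv2.imwrite("pics/b3.png",np.hstack([a,b])); print(robot.observe()["wrist_force"])
```

```text
[0.19101063 0.19665407 0.41611937]
```

View pics/b3.png

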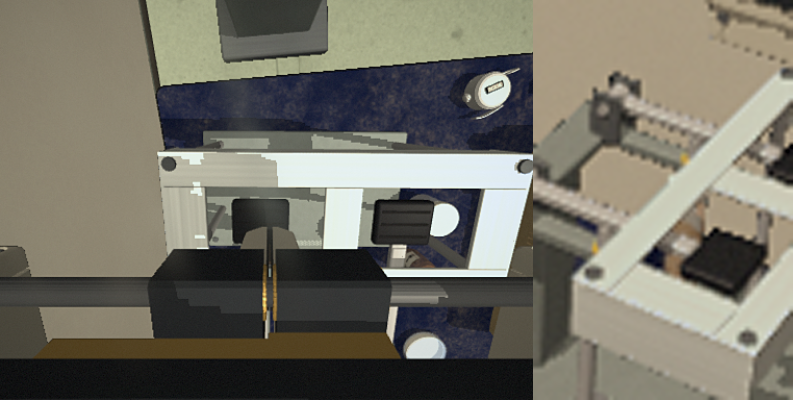

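The tip is inside the right window over its paddle, clear of the frame, with no contact force. Pressing gradually.

>>> servo_tool --series '[{"dx": 0, "dy": -0.003, "dz": 0.004, "wx": 0, "wy": 0, "wz": 0, "jaw": 0}, {"dx": 0, "dy": -0.003, "dz": 0.007, "wx": 0, "wy": 0, "wz": 0, "jaw": 0}, {"dx": 0, "dy": -0.003, "dz": 0.01, "wx": 0, "wy": 0, "wz": 0, "jaw": 0}, {"dx": 0, "dy": -0.003, "dz": 0.013, "wx": 0, "wy": 0, "wz": 0, "jaw": 0}, {"dx": 0, "dy": -0.003, "dz": 0.016, "wx": 0, "wy": 0, "wz": 0, "jaw": 0}, {"dx": 0, "dy": -0.003, "dz": 0.019, "wx": 0, "wy": 0, "wz": 0, "jaw": 0}, {"dx": 0, "dy": -0.003, "dz": 0.022, "wx": 0, "wy": 0, "wz": 0, "jaw": 0}, {"dx": 0, "dy": -0.003, "dz": 0.024, "wx": 0, "wy": 0, "wz": 0, "jaw": 0}, {"dx": 0, "dy": -0.003, "dz": 0.024, "wx": 0, "wy": 0, "wz": 0, "jaw": 0}]'

```text
t: 5.07
tool_pos: [0.4656, -0.0469, 0.2062]
orientation: [-180.0, -0.1, 175.2]
wrist_force: [0.5, -0.1, -0.6]
grip_width: 0.0005
```

Only ~0 N where about 5 N is expected; I need to look.

Run:
```python
from fit import *
np.set_printoptions(precision=4,suppress=True)
for _ in range(1):
    p=robot.camera("wrist"); q=robot.camera("side"); print(robot.observe()["wrist_force"],robot.observe()["tool_pos"])
X=cloud(p)
a=cv2.resize(p["image"][150:270,130:370,::-1],(540,270),interpolation=cv2.INTER_CUBIC); b=cv2.resize(q["image"][110:210,265:375,::-1],(540,490),interpolation=cv2.INTER_CUBIC)[:330]
cv2.imwrite("pics/b4.png",np.vstack([a,b]))
k=(abs(X[...,0]-.46)<.05)&(X[...,1]<-.005)&(X[...,1]>-.09)&(X[...,2]>.15)&(X[...,2]<.208)&(p["range_z"]>0)
d=p["image"].max(-1)<60
P=X[k&d]; print(len(P),np.percentile(P,[0,10,50,90,100],axis=0))
m=robot.regions_of("paddle_right",p)
for r in m[:2]:
    Q=X[r["mask"]]; print(r["confidence"],len(Q),np.argwhere(r["mask"]).mean(0),np.percentile(Q,[5,50,95],axis=0))
print([(r["confidence"],w(p,r["location"])) for r in robot.tip_of("paddle_right",p)])
```

```text
[-0.6298 -0.6511  0.1182] [ 0.4659 -0.047   0.2067]
1271 [[ 0.4387 -0.0864  0.1917]
 [ 0.4489 -0.0689  0.1976]
 [ 0.4556 -0.0552  0.1995]
 [ 0.4644 -0.0318  0.2004]
 [ 0.4741 -0.0275  0.2078]]
0.95 1646 [221.3238 251.3451] [[ 0.4479 -0.0704  0.1954]
 [ 0.4559 -0.0532  0.1993]
 [ 0.5378 -0.0304  0.2009]]
[(0.71, array([ 0.5467, -0.0065, -0.0036])), (0.63, array([ 0.4667, -0.0501,  0.1988]))]
```

View pics/b4.png

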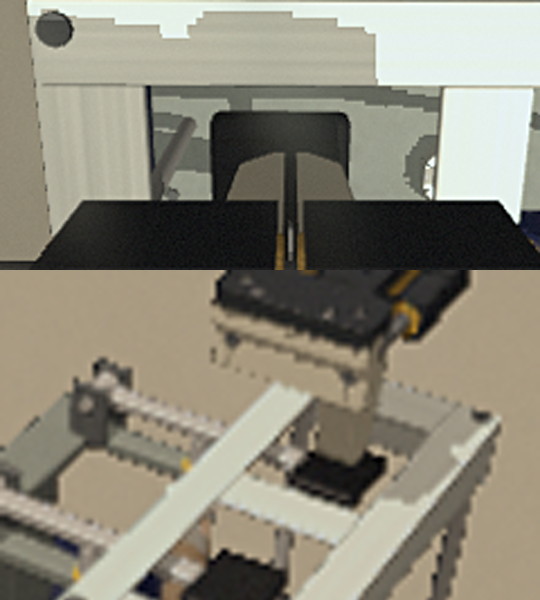

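The paddle is still at rest (z 0.1995), so the tips are higher than assumed (no contact yet, and the force agrees). I'll continue slowly, watching the force.

>>> servo_tool --series '[{"dx": 0, "dy": 0, "dz": 0.002, "wx": 0, "wy": 0, "wz": 0, "jaw": 0}, {"dx": 0, "dy": 0, "dz": 0.004, "wx": 0, "wy": 0, "wz": 0, "jaw": 0}, {"dx": 0, "dy": 0, "dz": 0.006, "wx": 0, "wy": 0, "wz": 0, "jaw": 0}, {"dx": 0, "dy": 0, "dz": 0.006, "wx": 0, "wy": 0, "wz": 0, "jaw": 0}, {"dx": 0, "dy": 0, "dz": 0.006, "wx": 0, "wy": 0, "wz": 0, "jaw": 0}]'

```text
t: 5.68
tool_pos: [0.4658, -0.047, 0.2006]
orientation: [-180.0, -0.0, 175.2]
wrist_force: [-0.3, 0.1, -0.2]
grip_width: 0.0005
```

```bash
cat > chk.py <<'E'
from fit import *
np.set_printoptions(precision=4,suppress=True)
q=robot.camera("side"); p=robot.camera("wrist"); o=robot.observe(); print(o["t"],o["wrist_force"],o["ft_torque"],o["tool_pos"])
X=cloud(p); m=robot.regions_of("paddle_right",p)
for r in m[:1]:
    Q=X[r["mask"]&(X[...,0]<.474)&(X[...,0]>.43)]; 
    if len(Q): print("paddle",r["confidence"],len(Q),np.percentile(Q,[5,50,95],axis=0))
X=cloud(q); Z=q["range_z"]>0
g=X[Z&(X[...,2]>.17)&(X[...,2]<.33)&(abs(X[...,0]-.466)<.06)&(abs(X[...,1]+.047)<.11)]
for y0 in (-.03,.0,.03): 
    s=g[(abs(g[:,1]-y0)<.008)&(g[:,2]>.22)]; print("lowest pts above guard y",y0,np.sort(s[:,2])[:3])
f=g[(abs(g[:,1]+.047)<.03)&(abs(g[:,0]-.466)<.012)&(g[:,2]>.17)&(g[:,2]<.26)]; 
print("finger z",np.sort(f[:,2])[:5],f[np.argsort(f[:,2])[:5]])
E
python3 chk.py
```

```text
5.7833 [-0.1437  0.7508 -0.4013] [0.0092 0.0082 0.0348] [ 0.466  -0.047   0.2008]
paddle 0.82 1438 [[ 0.4478 -0.0702  0.195 ]
 [ 0.4543 -0.0533  0.1993]
 [ 0.4663 -0.03    0.2007]]
lowest pts above guard y -0.03 [0.2201 0.2206 0.2207]
lowest pts above guard y 0.0 [0.3011 0.3016 0.3023]
lowest pts above guard y 0.03 [0.2866 0.2882 0.2888]
finger z [0.1925 0.1928 0.1933 0.1937 0.194 ] [[ 0.4725 -0.0291  0.1925]
 [ 0.4703 -0.0299  0.1928]
 [ 0.4645 -0.0276  0.1933]
 [ 0.4777 -0.0289  0.1937]
 [ 0.4547 -0.0277  0.194 ]]
```

Run:
```python
from fit import *
np.set_printoptions(precision=3,suppress=True)
q=robot.camera("side"); X=cloud(q)
for c in (332,335,338):
    for r in range(122,160,2): print(c,r,X[r,c],q["image"][r,c])
b=cv2.resize(q["image"][100:180,290:380,::-1],(675,600),interpolation=cv2.INTER_CUBIC); cv2.imwrite("pics/b5.png",b)
```

```text
332 122 [0.456 0.046 0.33 ] [51 48 45]
332 124 [0.455 0.048 0.327] [33 32 32]
332 126 [0.453 0.052 0.325] [39 39 36]
332 128 [0.454 0.047 0.317] [171 156 128]
332 130 [0.453 0.047 0.313] [162 148 121]
332 132 [0.454 0.042 0.305] [129 116  95]
332 134 [0.453 0.042 0.3  ] [170 156 128]
332 136 [0.453 0.041 0.295] [168 153 127]
332 138 [0.453 0.039 0.289] [164 149 124]
332 140 [ 0.469 -0.028  0.24 ] [110  98  81]
332 142 [ 0.469 -0.031  0.233] [112 101  83]
332 144 [ 0.468 -0.03   0.228] [112 101  83]
332 146 [ 0.467 -0.03   0.223] [113 102  83]
332 148 [ 0.467 -0.032  0.216] [113 101  84]
332 150 [ 0.468 -0.04   0.205] [65 59 49]
332 152 [ 0.467 -0.037  0.202] [24 22 21]
332 154 [ 0.464 -0.03   0.201] [24 24 23]
332 156 [ 0.462 -0.027  0.198] [16 17 18]
332 158 [0.454 0.002 0.213] [210 207 188]
335 122 [0.451 0.042 0.33 ] [51 49 50]
335 124 [0.449 0.05  0.33 ] [52 50 45]
335 126 [0.448 0.049 0.325] [32 33 33]
335 128 [0.448 0.047 0.319] [110 101  82]
335 130 [0.447 0.047 0.315] [171 156 129]
335 132 [0.447 0.043 0.308] [105  93  75]
335 134 [0.447 0.042 0.303] [71 68 64]
335 136 [0.447
[... 608 characters left out ...]
.326] [34 35 33]
338 128 [0.442 0.046 0.321] [56 52 45]
338 130 [0.441 0.048 0.317] [169 155 127]
338 132 [0.44  0.05  0.314] [160 146 119]
338 134 [0.441 0.043 0.305] [130 116  94]
338 136 [0.44  0.041 0.3  ] [169 153 127]
338 138 [0.44  0.041 0.295] [158 144 117]
338 140 [0.439 0.043 0.291] [130 117  95]
338 142 [ 0.458 -0.04   0.231] [111 101  83]
338 144 [ 0.457 -0.042  0.225] [112 100  81]
338 146 [ 0.458 -0.048  0.215] [113 102  83]
338 148 [ 0.457 -0.048  0.209] [106  96  77]
338 150 [ 0.457 -0.052  0.201] [19 20 21]
338 152 [ 0.455 -0.046  0.2  ] [19 18 18]
338 154 [ 0.452 -0.037  0.201] [17 17 19]
338 156 [ 0.45  -0.036  0.196] [76 69 53]
338 158 [ 0.541 -0.437 -0.102] [177 161 134]
```

View pics/b5.png

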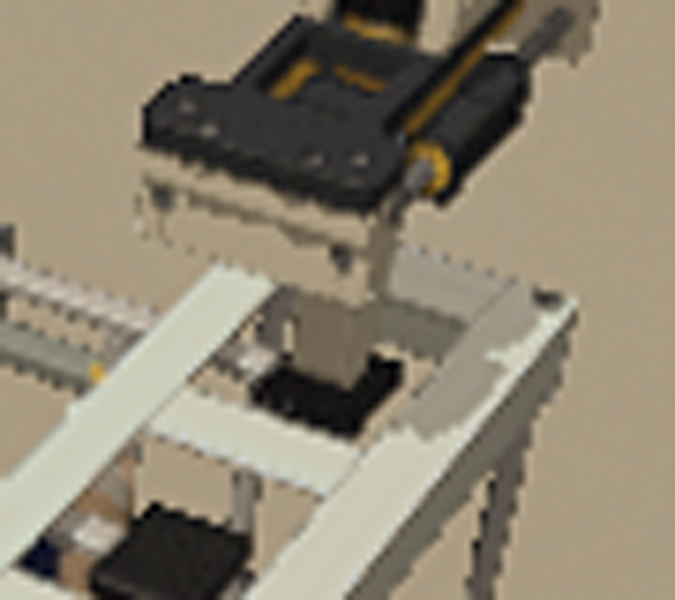

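The images put the tip at z≈0.205 and the gripper body at ≈0.288. That matches the gripper's dimensions, but the reported TCP z reads ~25 mm low, while x and y agree. I'll go by force and depth rather than the reported z, and keep going in small steps.

>>> servo_tool --series '[{"dx": 0, "dy": 0, "dz": 0.002, "wx": 0, "wy": 0, "wz": 0, "jaw": 0}, {"dx": 0, "dy": 0, "dz": 0.004, "wx": 0, "wy": 0, "wz": 0, "jaw": 0}, {"dx": 0, "dy": 0, "dz": 0.006, "wx": 0, "wy": 0, "wz": 0, "jaw": 0}, {"dx": 0, "dy": 0, "dz": 0.008, "wx": 0, "wy": 0, "wz": 0, "jaw": 0}, {"dx": 0, "dy": 0, "dz": 0.01, "wx": 0, "wy": 0, "wz": 0, "jaw": 0}, {"dx": 0, "dy": 0, "dz": 0.01, "wx": 0, "wy": 0, "wz": 0, "jaw": 0}, {"dx": 0, "dy": 0, "dz": 0.01, "wx": 0, "wy": 0, "wz": 0, "jaw": 0}]'

```text
t: 6.47
tool_pos: [0.466, -0.0469, 0.1909]
orientation: [180.0, 0.0, 175.2]
wrist_force: [-1.6, 1.3, 3.9]
grip_width: 0.0003
```

```bash
python3 chk.py
```

```text
6.5667 [-1.1574 -0.3411  3.2457] [ 0.0816  0.1807 -0.0004] [ 0.466  -0.047   0.1909]
paddle 0.72 1382 [[ 0.4478 -0.07    0.1882]
 [ 0.454  -0.0533  0.192 ]
 [ 0.4653 -0.0299  0.1936]]
lowest pts above guard y -0.03 [0.2208 0.2211 0.2214]
lowest pts above guard y 0.0 [0.2921 0.2926 0.2927]
lowest pts above guard y 0.03 [0.2773 0.2787 0.2789]
finger z [0.191  0.1917 0.1918 0.1918 0.1922] [[ 0.4675 -0.0436  0.191 ]
 [ 0.4554 -0.0307  0.1917]
 [ 0.4545 -0.0497  0.1918]
 [ 0.4566 -0.0484  0.1918]
 [ 0.4608 -0.0316  0.1922]]
```

Contact: 3.5 N and the paddle is down ~7 mm. Continuing.

>>> servo_tool --series '[{"dx": 0, "dy": 0, "dz": 0.002, "wx": 0, "wy": 0, "wz": 0, "jaw": 0}, {"dx": 0, "dy": 0, "dz": 0.004, "wx": 0, "wy": 0, "wz": 0, "jaw": 0}, {"dx": 0, "dy": 0, "dz": 0.006, "wx": 0, "wy": 0, "wz": 0, "jaw": 0}, {"dx": 0, "dy": 0, "dz": 0.008, "wx": 0, "wy": 0, "wz": 0, "jaw": 0}, {"dx": 0, "dy": 0, "dz": 0.01, "wx": 0, "wy": 0, "wz": 0, "jaw": 0}, {"dx": 0, "dy": 0, "dz": 0.011, "wx": 0, "wy": 0, "wz": 0, "jaw": 0}, {"dx": 0, "dy": 0, "dz": 0.011, "wx": 0, "wy": 0, "wz": 0, "jaw": 0}, {"dx": 0, "dy": 0, "dz": 0.011, "wx": 0, "wy": 0, "wz": 0, "jaw": 0}]'

```text
t: 7.28
tool_pos: [0.4665, -0.047, 0.1801]
orientation: [-180.0, 0.1, 175.2]
wrist_force: [-0.1, 0.5, 5.0]
grip_width: 0.0004
```

```bash
python3 chk.py
```

```text
7.3833 [-0.4854  0.0282  5.5076] [0.0301 0.1276 0.0055] [ 0.4665 -0.047   0.1801]
lowest pts above guard y -0.03 [0.2718 0.2723 0.273 ]
lowest pts above guard y 0.0 [0.2816 0.2824 0.2829]
lowest pts above guard y 0.03 [0.2653 0.2672 0.2676]
finger z [0.1791 0.1794 0.1799 0.1802 0.1802] [[ 0.46   -0.0714  0.1791]
 [ 0.4542 -0.0695  0.1794]
 [ 0.4556 -0.0582  0.1799]
 [ 0.4583 -0.0659  0.1802]
 [ 0.4549 -0.0487  0.1802]]
```

Not at the stop yet (5.3 N, no steep rise). Next, 1 mm steps until the force climbs.

>>> servo_tool --series '[{"dx": 0, "dy": 0, "dz": 0.001, "wx": 0, "wy": 0, "wz": 0, "jaw": 0}, {"dx": 0, "dy": 0, "dz": 0.002, "wx": 0, "wy": 0, "wz": 0, "jaw": 0}, {"dx": 0, "dy": 0, "dz": 0.003, "wx": 0, "wy": 0, "wz": 0, "jaw": 0}, {"dx": 0, "dy": 0, "dz": 0.003, "wx": 0, "wy": 0, "wz": 0, "jaw": 0}, {"dx": 0, "dy": 0, "dz": 0.003, "wx": 0, "wy": 0, "wz": 0, "jaw": 0}]'

```text
t: 7.85
tool_pos: [0.4667, -0.047, 0.1778]
orientation: [180.0, 0.1, 175.2]
wrist_force: [-1.6, 0.8, 8.8]
grip_width: 0.0004
```

>>> servo_tool --series '[{"dx": 0, "dy": 0, "dz": 0.001, "wx": 0, "wy": 0, "wz": 0, "jaw": 0}, {"dx": 0, "dy": 0, "dz": 0.002, "wx": 0, "wy": 0, "wz": 0, "jaw": 0}, {"dx": 0, "dy": 0, "dz": 0.002, "wx": 0, "wy": 0, "wz": 0, "jaw": 0}, {"dx": 0, "dy": 0, "dz": 0.002, "wx": 0, "wy": 0, "wz": 0, "jaw": 0}]'

```text
t: 8.18
tool_pos: [0.4669, -0.0471, 0.177]
orientation: [180.0, 0.2, 175.2]
wrist_force: [-3.3, 0.0, 18.0]
grip_width: 0.0006
```

```bash
python3 chk.py
```

```text
8.2833 [-4.7453  0.5466 17.8394] [0.1942 0.9102 0.0199] [ 0.4668 -0.047   0.1771]
paddle 0.82 1337 [[ 0.4496 -0.0698  0.1732]
 [ 0.4556 -0.053   0.1768]
 [ 0.4668 -0.0302  0.1792]]
lowest pts above guard y -0.03 [0.2689 0.2718 0.2727]
lowest pts above guard y 0.0 [0.2773 0.2773 0.2791]
lowest pts above guard y 0.03 [0.264  0.2646 0.2655]
finger z [0.1756 0.176  0.1767 0.1768 0.1768] [[ 0.4556 -0.0602  0.1756]
 [ 0.4547 -0.0648  0.176 ]
 [ 0.458  -0.0667  0.1767]
 [ 0.4546 -0.0496  0.1768]
 [ 0.4566 -0.0625  0.1768]]
```

On the stop: force up to 18 N with hardly any travel, and the paddle is down ~22 mm at its front part (≈0.15 rad). Withdrawing straight up.

>>> servo_tool --series '[{"dx": 0, "dy": 0, "dz": -0.005, "wx": 0, "wy": 0, "wz": 0, "jaw": 0}, {"dx": 0, "dy": 0, "dz": -0.012, "wx": 0, "wy": 0, "wz": 0, "jaw": 0}, {"dx": 0, "dy": 0, "dz": -0.02, "wx": 0, "wy": 0, "wz": 0, "jaw": 0}, {"dx": 0, "dy": 0, "dz": -0.03, "wx": 0, "wy": 0, "wz": 0, "jaw": 0}, {"dx": 0, "dy": 0, "dz": -0.05, "wx": 0, "wy": 0, "wz": 0, "jaw": 0}, {"dx": 0, "dy": 0, "dz": -0.075, "wx": 0, "wy": 0, "wz": 0, "jaw": 0}, {"dx": 0, "dy": 0, "dz": -0.1, "wx": 0, "wy": 0, "wz": 0, "jaw": 0}, {"dx": 0, "dy": 0, "dz": -0.13, "wx": 0, "wy": 0, "wz": 0, "jaw": 0}, {"dx": 0, "dy": 0, "dz": -0.15, "wx": 0, "wy": 0, "wz": 0, "jaw": 0}, {"dx": 0, "dy": 0, "dz": -0.15, "wx": 0, "wy": 0, "wz": 0, "jaw": 0}, {"dx": 0, "dy": 0, "dz": -0.15, "wx": 0, "wy": 0, "wz": 0, "jaw": 0}]'

```text
t: 9.25
tool_pos: [0.4661, -0.047, 0.3252]
orientation: [180.0, 0.1, 175.2]
wrist_force: [-0.6, 0.8, -0.2]
grip_width: 0.0003
```

```bash
python3 chk.py
python3 - <<'E'
from fit import *
np.set_printoptions(precision=4,suppress=True)
p=robot.camera("side"); X=cloud(p)
cv2.imwrite("pics/b6.png",cv2.resize(p["image"][110:270,225:385,::-1],(600,600),interpolation=cv2.INTER_CUBIC))
for n in("vial","stopper"):
    for d in robot.regions_of(n,p)[:2]:
        m=d["mask"]; print(n,d["confidence"],m.sum(),np.argwhere(m).mean(0),np.percentile(X[m],[5,50,95],axis=0))
E
```

```text
9.35 [-0.627  -0.008  -0.1842] [0.0429 0.0261 0.0046] [ 0.465  -0.0468  0.3234]
paddle 0.79 881 [[ 0.4488 -0.0694  0.1972]
 [ 0.4604 -0.0509  0.1996]
 [ 0.4725 -0.0312  0.2008]]
lowest pts above guard y -0.03 [0.3296]
lowest pts above guard y 0.0 []
lowest pts above guard y 0.03 []
finger z [0.1935 0.1937 0.194  0.1942 0.1942] [[ 0.4624 -0.0286  0.1935]
 [ 0.4777 -0.029   0.1937]
 [ 0.4546 -0.0276  0.194 ]
 [ 0.4643 -0.0265  0.1942]
 [ 0.4719 -0.0268  0.1942]]
vial 0.5 73 [167.0274 304.0685] [[ 0.5274 -0.0569  0.0861]
 [ 0.5334 -0.0463  0.1253]
 [ 0.5463 -0.0429  0.1463]]
vial 0.3 73 [157.0411 243.7671] [[ 0.7613 -0.1558  0.0038]
 [ 0.7702 -0.1361  0.0146]
 [ 0.7861 -0.1181  0.0197]]
```

View pics/b6.png

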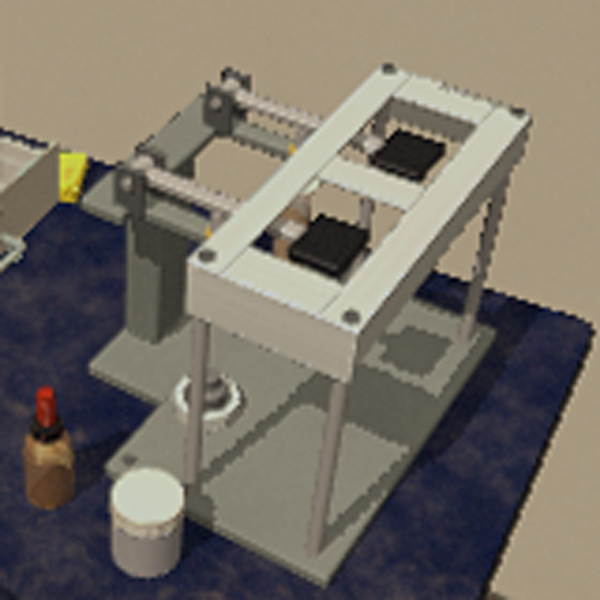

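The lever is back up (paddle at 0.1996), the jar and dropper stand where they were, and the arm is clear. Handing in.

```bash
python3 -c "
from station import robot
print(robot.job_done())"
```

```text
the job is handed in; nothing more can be done
None
```

I pressed the right station's lever fully down with the closed fingertips, through its guard window, then let it spring back and withdrew straight up. The job was handed in at about 9.5 s. The pictures showed the tall vial in the right nest and the short plug in the left.

- **Press:** at the bottom the wrist force rose from about 5 N to 18 N over the last 3 mm, with almost no travel at the end. Depth showed the paddle down about 22 mm near its front, which matches the 0.15 rad stop.
- **Return:** afterwards the right paddle was back at z ≈ 0.1996 m and the wrist force was near zero.
- **Surroundings:** I felt no force before reaching the paddle. The jar and dropper bottle stand where they were. I did not check the other loose things in the last picture.
- **Stopper:** I could not measure its height directly. The network found no stopper in the last picture, so that it is fully in is inferred from the lever reaching its stop.
- **Disagreement:** once down at the press, the tool's reported height put the fingertips about 25 mm lower than the depth images did, while x and y agreed. I did the final descent by force and depth instead.

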